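# Load the wire-spool stand

### The job

Load the wire-spool stand: thread the large spool onto the spindle first, then the small spool, then push the end cap, mouth first, over the spindle's tip until it snaps home and stays on by itself, holding both spools together under the pressure of the sprung drag disc. How far the spindle sticks out is not measured, so feel for the stops, and be gentle: never press the drag disc with more than 25 N. Let go of everything and leave the jar, the punch and the pliers where they are.

Things in the scene. Friction and masses are not known exactly. Their poses are not given: they have to be found in the camera images.
- clamp (a point): Centre of the clamp head of the fixed wire-spool stand, on its spindle's axis, 120 mm above the table. Frame: x along the level spindle, from the post to the free tip; y level across it; z up. Dark steel base plate 170 x 110 x 14 mm (70 mm behind to 100 mm in front of this point), grey post 26 mm along x, 34 mm across, ending 12 mm above the axis; black thumbscrew on its side.
- tip_near (a point): Point on the spindle's axis 119 mm in front of the clamp centre, same frame. The bare steel spindle is a 12 mm rod, its last 6 mm tapered. Its reach was set by the last user and is NOT measured: its tip lies 0 to 45 mm beyond this point (+x). In its two sides, 4 to 14 mm from the tip, two small spring catches stand 2.3 mm proud, ramp towards the tip, steep back towards the post.
- disc_near (a point): Point on the spindle's axis 45 mm in front of the clamp centre, same frame. The face of the black drag disc (40 mm diameter) lies 0 to 45 mm beyond this point (+x), always 74 mm behind the spindle's tip, as it moves with the spindle's reach: feel for it. It is sprung: it yields up to 5 mm towards the post, from 2 N rising by 1 N per mm, then is solid.
- large_spool_center (a point): Centre (on the axis, half-way along it) of the large wire spool: full spool, grey plastic flanges 60 mm diameter, copper wire nearly flush with them, 30 mm long, bore 17 mm right through, about 0.15 kg. The x axis is the spool's axis, lying level; either end may go first. At the start it lies in the groove of the wooden rest, its centre 58 mm above the table.
- small_spool_center (a point): Centre of the small wire spool: same kind, 46 mm diameter, 26 mm long, bore 17 mm, about 0.09 kg; x is its axis. At the start on the rest, its centre 51 mm above the table.
- cap_center (a point): Centre (on the axis, half-way along it) of the aluminium end cap, a knurled knob 32 mm diameter, 34 mm long, about 0.05 kg. x is its axis and points to the closed end. At the start on the rest, its centre 43 mm above the table. Up the ramps of the catches it needs 6 to 10 N; then the neck slides on over them, pushing the spools and the disc (up to 10 N), and snaps home; 2.5 mm farther the disc is solid.
- cap_mouth (a point): Middle of the cap's open mouth, 17 mm from its centre on the -x side, axes as the cap's; this end goes onto the spindle. Mouth 16.4 mm wide; from 2 to 6 mm deep a neck of 14 mm bore, behind it a 22 mm wide chamber to 26 mm deep. Home: the catches stand in the chamber behind the neck, the mouth is about 20 mm inboard of the spindle's tip, bears on the small spool, and the disc is held back by about 2.5 mm.
- rest_mid (a point): Middle of the bottom of the groove in the wooden rest, 26 mm above the table: a fixed wooden batten 240 mm long with a shallow groove along its top, 26 mm wide at the top (31 mm high), on a board 70 mm wide and 8 mm thick. Its x axis runs along the groove. The three parts lie in the groove in any order, axes along it, about 85 mm apart; the cap's closed end points to this frame's +x.
- bead_jar: Bystander: glass bead jar with steel lid, 52 mm diameter, 60 mm high, origin under its centre.
- punch: Bystander: red craft paper punch, 50 x 40 x 52 mm, origin under its centre.
- pliers: Bystander: yellow-handled pliers lying flat, 140 mm long, 12 mm high, origin at table height near the pivot; x points to the jaws.

How it is judged:
By the outcome, as a careful person would: the job done as asked, in the order asked, and still so for the second after the job is handed in, with the robot touching nothing.
It also fails if it takes over 72 s, if anything falls off the work surface, if the arm or the gripper's body presses on something with over 40 N, if the wrist force passes 120 N, or if a joint passes its speed limit or range.

### The arm

A 6-joint arm with a two-finger parallel gripper is mounted at the origin on the work surface. World frame = base frame: x ahead of the robot, y to its left, z up, the work surface at z = 0. Lengths are in m, angles in rad, forces in N, time in s.
With the tool pointing down it reaches from about 0.3 to 0.775 m from the base axis. Payload 14.6 kg.
Tool frame: the origin (TCP) lies at the centre of the arm's flange, where the gripper is bolted on; the fingertips stand 199 mm ahead of it and the grasp point (between the pads) lies ctrl.tcp_to_grasp ahead of it (ctrl.tcp_to_grasp is the distance from the TCP to the grasp point, in m); z points along the fingers, y is the line along which they close (so a half turn about z gives the same grasp; the last joint's range is limited). The gripper opens to 94 mm and grips with 3 to 60 N. Pads are 16 mm wide; open, the fingers measure 119 mm over their backs; the gripper's body (75 mm by 177 mm) begins 78 mm behind the grasp point.
Start: joints at [1.262, 0.3, 1.521, -0, 1.321, -0.067], TCP at [0.132, 0.534, 0.405] pointing down, gripper open.
Joint ranges: [-3.03, 3.03], [-0.79, 2.21], [0.23, 2.52], [-1.04, 4.18], [0, 3.07], [-2.55, 2.55]. Speed limits (rad/s): [2.22, 2.22, 2.57, 3.14, 3.14, 3.14].

### API

Orientations are given as [roll, pitch, yaw] about the fixed x, y, z axes, in that order (R = Rz(yaw) Ry(pitch) Rx(roll)).
In Python, from station import ctrl gives the robot as it stands. The module is installed in compiled form; this text tells all that it offers.
- The arm moves only by the shell command python3 -m jog 'ROWS' [OPENING] [FORCE]. ROWS is JSON, a list of rows, each a list of 6 numbers: the shift along the tool's x, y, z in cm, then the turn, a rotation vector about the tool's x, y, z in rad. In form: [[tx, ty, tz, ax, ay, az], ...]. A call has 1 to 8 rows; each row is the pose to reach, as a shift and turn from the pose commanded when the call began, along the tool's axes at that moment; what a row does not reach only later rows make up. A row lasts 1/10 s, in which the tool goes at most 50 mm and 8.59 degrees, less where a joint would pass 70% of its speed; a pose out of reach is approached as far as the arm can. A call with a gripper value outside its range is refused whole. OPENING is the opening in per cent of the stroke, from 0 (shut) to 100 (fully open), set as the call begins (- or left out, the last holds). The fingers move at their own pace and stop on an object; FORCE is the grip in N (left out, the last holds). Time passes only in rows, so rows that repeat a pose let the fingers close. It gives the time, the measured TCP pose, the force, the opening and the grip force at its end, in the units of the state.
- ctrl.get_obs(): the state, without advancing time (a new reading comes with each control period).
- ctrl.camera(name): name is "side" or "top" or "wrist"; returns a dict with "img" (480x640x3 uint8, blue, green, red), "intrinsics" (3x3 intrinsics, pixels), "k1" (the pictures are not rectified: a ray, as slopes to the right and down, at radius r is drawn at 1 + k1 r^2 times it, then the intrinsics apply), "R" (3x3) and "t" (3): a world point X has camera coordinates R X + t. Camera axes: x right, y down, z forward; pixel columns grow to the right and rows downward; lengths in m; the calibration is good to about 2 mm. A picture is of the moment at which its call begins. There is no depth.
- ctrl.hand_in(): hands the job in; it is judged then, once.
The state is a dict: "time_s": time; "qpos": joint angles; "joint_vel": joint speeds; "tau": joint torques, N m; "ee_pos": TCP position; "eef_rot": TCP orientation; "force": force on the tool from outside, world axes, zero at the start; "moment": the same for the moment, N m; "grip_width": finger opening in m; "grip_force": force on a finger pad.
Only numpy, scipy, OpenCV 4.12 (cv2) and the standard library are available. Lean on these libraries where they do the work, as an engineer would, in place of code of your own. Each camera call takes 0.05 s, during which the arm holds its last target. There are 200 camera calls.

## Working session

There is one attempt and no reset: what is moved stays moved. The work goes in short steps, Python scripts to look and compute and a shell command to move; the robot and the scene stay as the last step left them, time stands still between calls to the robot, and variables do not carry over. Pictures are saved under pics/ and viewed, at most 13 in all, crops included, and the job is handed in when it is done.

```bash
mkdir -p pics
cat > h.py <<'E'
import numpy as np, cv2
from scipy.spatial.transform import Rotation as Ro
from station import ctrl
def shot(n,f=None):
    c=ctrl.camera(n)
    if f: cv2.imwrite('pics/'+f,c['img'])
    return c
def ray(c,u,v):
    K=np.array(c['intrinsics']);k=c['k1']
    d=np.array([(u-K[0,2])/K[0,0],(v-K[1,2])/K[1,1]]);p=d.copy()
    for _ in range(30): p=d/(1+k*(p@p))
    R=np.array(c['R']);t=np.array(c['t'])
    return -R.T@t, R.T@np.array([p[0],p[1],1])
def plane(c,u,v,z):
    o,d=ray(c,u,v); return o+d*(z-o[2])/d[2]
def proj(c,X):
    K=np.array(c['intrinsics']);p=np.array(c['R'])@X+np.array(c['t']);s=p[:2]/p[2];s=s*(1+c['k1']*(s@s))
    return K[0,0]*s[0]+K[0,2],K[1,1]*s[1]+K[1,2]
def two(c1,p1,c2,p2):
    o1,d1=ray(c1,*p1);o2,d2=ray(c2,*p2)
    s=np.linalg.lstsq(np.c_[d1,-d2],o2-o1,rcond=None)[0]
    a,b=o1+d1*s[0],o2+d2*s[1]; return (a+b)/2,np.linalg.norm(a-b)
def tool():
    o=ctrl.get_obs(); e=o['eef_rot']; return np.array(o['ee_pos']),Ro.from_euler('xyz',e) if np.size(e)==3 else Ro.from_matrix(e),o
E
python3 - <<'E'
from h import *
for n in('side','top','wrist'):
    c=shot(n,n+'0.png'); print(n,c['k1'],c['intrinsics'],np.round(-np.array(c['R']).T@c['t'],3),np.round(c['R'],2).tolist())
print(ctrl.get_obs(),ctrl.tcp_to_grasp)
E
```

```text
side -0.1332024509096152 [[506.83124262   0.         318.0520887 ]
 [  0.         506.83124262 243.1925958 ]
 [  0.           0.           1.        ]] [ 0.243 -0.758  0.661] [[0.93, -0.38, 0.01], [-0.2, -0.52, -0.83], [0.32, 0.77, -0.55]]
top -0.13546824437163665 [[611.21453143   0.         317.93748101]
 [  0.         611.21453143 231.57028264]
 [  0.           0.           1.        ]] [0.447 0.009 1.265] [[0.0, -1.0, 0.01], [-1.0, -0.01, -0.09], [0.09, -0.01, -1.0]]
wrist 0.01898832727088763 [[335.71259782   0.         316.09247001]
 [  0.         335.71259782 238.09189747]
 [  0.           0.           1.        ]] [0.057 0.551 0.385] [[0.24, 0.97, -0.0], [0.94, -0.23, 0.26], [0.26, -0.06, -0.96]]
{'time_s': 0.15, 'qpos': array([ 1.26239343e+00,  3.00339991e-01,  1.52139262e+00, -4.35234333e-06,
        1.32068091e+00, -6.66441067e-02]), 'joint_vel': array([-8.72467847e-04, -1.94960914e-04, -2.59759481e-03,  2.94388910e-04,
        5.58724005e-05, -1.64895932e-03]), 'tau': array([-1.63513455e-04, -5.31957436e+01, -3.52821136e+01,  7.07949791e-02,
        2.35912035e-02, -1.46362408e-04]), 'ee_pos': array([0.13169843, 0.53398564, 0.40423791]), 'eef_rot': array([-3.14077333e+00, -5.04586034e-05,  2.89983492e+00]), 'force': array([-0.17910615, -0.23168958, -0.13627107]), 'moment': array([-0.04250262, -0.05664043, -0.06641805]), 'grip_force': 0.0, 'grip_width': 0.09376184094675928} 0.1804
```

View pics/top0.png

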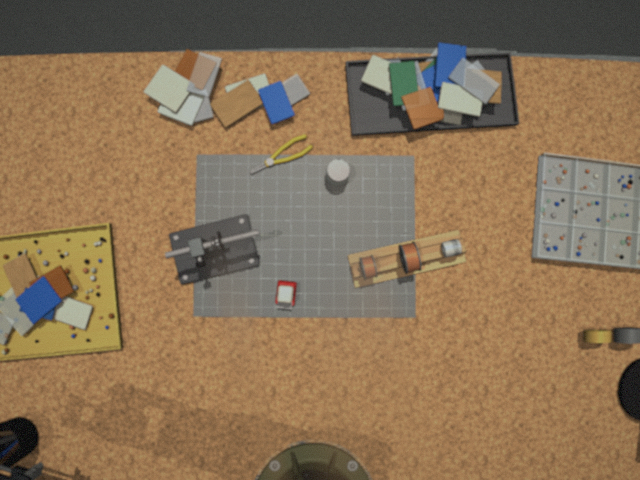

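View pics/side0.png

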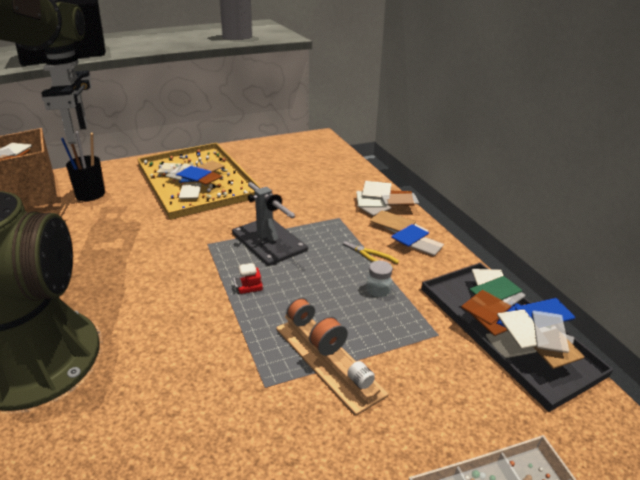

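Run:
```python
from h import *
a=cv2.imread('pics/top0.png')
A=cv2.resize(a[205:290,150:310],(800,425)*1 if 0 else (800,425),interpolation=cv2.INTER_CUBIC)
B=cv2.resize(a[225:290,340:475],(350,168),interpolation=cv2.INTER_CUBIC)
s=cv2.imread('pics/side0.png')
C=cv2.resize(s[290:410,270:390],(168,168),interpolation=cv2.INTER_CUBIC)
D=cv2.resize(s[175:265,225:315],(168,168),interpolation=cv2.INTER_CUBIC)
cv2.imwrite('pics/z1.png',np.vstack([A,np.hstack([B,C,D,np.zeros((168,114,3),np.uint8)])]))
```

```text
(no output)
```

View pics/z1.png

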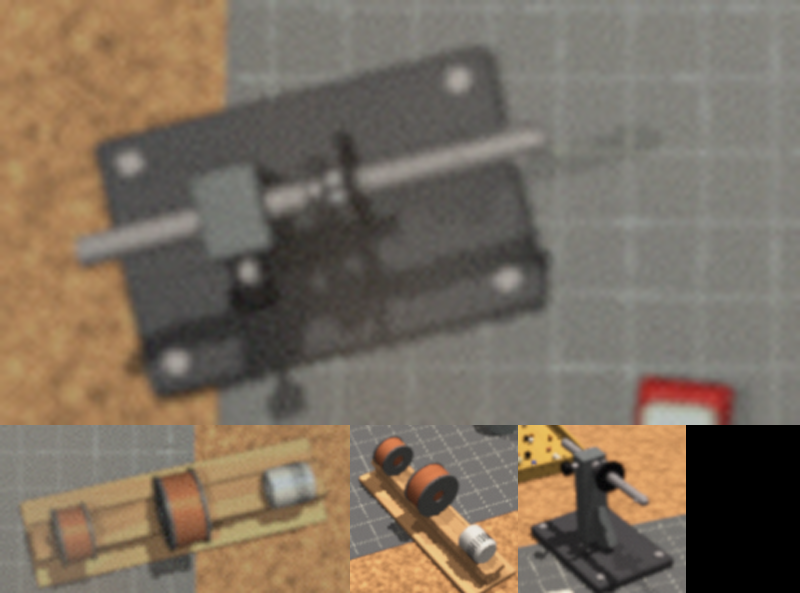

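Run:
```python
from h import *
c=shot('top')
f=lambda x,y:(150+x/5,205+y/5)
P=lambda u,v,z,l:print(l,np.round(plane(c,u,v,z),4))
P(*f(231,208),.132,'post'); P(*f(82,250),.12,'tail');P(*f(200,219),.12,'r1');P(*f(545,137),.12,'tip');P(*f(365,180),.12,'disc')
for n,q in dict(bl=(129,163),br=(457,80),fl=(175,362),fr=(508,279)).items(): P(*f(*q),.014,n)
g=lambda x,y:(340+x/2.59,225+(y-425)/2.59)
P(*g(73,532),.051,'small');P(*g(183,509),.058,'large');P(*g(289,484),.043,'cap');
P(*g(25,500),.008,'A');P(*g(40,585),.008,'B');P(*g(328,520),.008,'C');P(*g(310,440),.008,'D')
```

```text
post [0.5154 0.2201 0.132 ]
tail [0.4999 0.2787 0.12  ]
r1 [0.5119 0.234  0.12  ]
tip [0.5435 0.1041 0.12  ]
disc [0.5269 0.1718 0.12  ]
bl [0.5408 0.2849 0.014 ]
br [0.5758 0.1495 0.014 ]
fl [0.4591 0.2641 0.014 ]
fr [0.4941 0.1274 0.014 ]
small [ 0.4828 -0.1079  0.051 ]
large [ 0.5004 -0.1919  0.058 ]
cap [ 0.5208 -0.2782  0.043 ]
A [ 0.5094 -0.0738  0.008 ]
B [ 0.4419 -0.0857  0.008 ]
C [ 0.4941 -0.3179  0.008 ]
D [ 0.5585 -0.3041  0.008 ]
```

```bash
cat >> h.py <<'E'
def goto(x,y,zg,yaw,cmd=None):
    "print tool-frame shift (cm) and rotvec to put the grasp point at x,y,zg tool down"
    p,R,o=tool(); T=Ro.from_euler('xyz',[np.pi,0,yaw]); g=np.array([x,y,zg+ctrl.tcp_to_grasp])
    print('shift',np.round(R.inv().apply(g-p)*100,2),'rot',np.round((R.inv()*T).as_rotvec(),3),'t',round(o['time_s'],2))
E
python3 - <<'E'
from h import *
goto(.50,-.19,.22,1.795)
E
```

```text
shift [-53.09 -61.48   0.43] rot [-1.000e-03  0.000e+00  1.105e+00] t 0.2
```

```bash
R='x'; python3 -m jog '[[-53,-61.5,0.4,0,0,1.105],[-53,-61.5,0.4,0,0,1.105],[-53,-61.5,0.4,0,0,1.105],[-53,-61.5,0.4,0,0,1.105],[-53,-61.5,0.4,0,0,1.105],[-53,-61.5,0.4,0,0,1.105],[-53,-61.5,0.4,0,0,1.105],[-53,-61.5,0.4,0,0,1.105]]' 100 10; python3 -c "
from h import *
goto(.50,-.19,.22,1.795)"
```

```text
time_s: 1.0
ee_pos: [0.3129, 0.1754, 0.4029]
eef_rot: [3.141, -0.0, 1.79]
force: [1.0, 0.1, -0.6]
grip_width: 0.0939
grip_force: 0.0
shift [-39.73  10.34   0.25] rot [ 0.001 -0.    -0.005] t 1.0
```

```bash
python3 -m jog '[[-39.7,10.3,0.25,0,0,0],[-39.7,10.3,0.25,0,0,0],[-39.7,10.3,0.25,0,0,0],[-39.7,10.3,0.25,0,0,0],[-39.7,10.3,0.25,0,0,0],[-39.7,10.3,0.25,0,0,0],[-39.7,10.3,0.25,0,0,0],[-39.7,10.3,0.25,0,0,0]]'; python3 -m jog '[[-0.7,0.2,0,0,0,0],[-0.7,0.2,0,0,0,0],[-0.7,0.2,0,0,0,0]]'; python3 -c "
from h import *
goto(.50,-.19,.22,1.795)
c=shot('wrist','w1.png')"
```

```text
time_s: 1.8
ee_pos: [0.4971, -0.1801, 0.4001]
eef_rot: [3.142, -0.0, 1.794]
force: [0.3, 1.2, 0.3]
grip_width: 0.0941
grip_force: 0.0
time_s: 2.1
ee_pos: [0.4998, -0.1834, 0.4001]
eef_rot: [-3.141, -0.0, 1.795]
force: [-0.1, 1.3, -0.4]
grip_width: 0.0939
grip_force: 0.0
shift [-0.65 -0.13 -0.03] rot [-0. -0.  0.] t 2.1
```

View pics/w1.png

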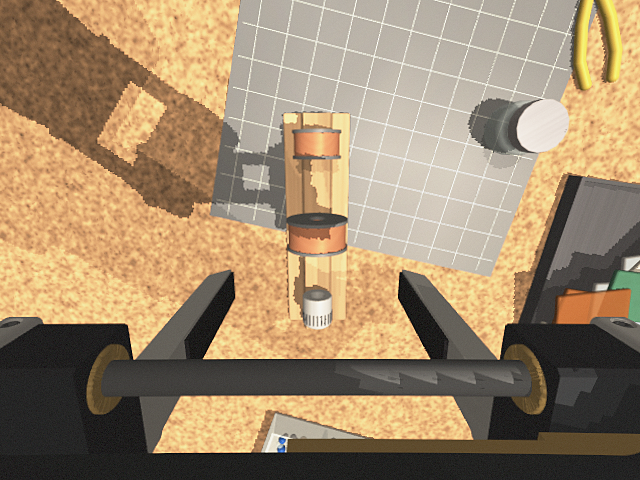

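Run:
```python
from h import *
c=shot('wrist');im=c['img']
h=cv2.cvtColor(im,cv2.COLOR_BGR2HSV)
for n,z,(u0,u1,v0,v1) in (('large',.058,(275,360,225,245)),('small',.051,(280,355,138,152))):
    r=im[v0:v1,u0:u1].astype(int); m=((r[...,2]-r[...,0]>70)&(r[...,1]<150)).astype(np.uint8)
    xs=[np.nonzero(q)[0] for q in m]; print(n,[(u0+x.min(),u0+x.max()) for x in xs if len(x)])
for l,z,L in (('large',.058,[(287,220),(348,220),(289,248),(346,248)]),('small',.051,[(293,131),(342,131),(293,157),(341,157)]),('cap',.043,[(303,296),(331,296),(304,321),(331,321)])):
    P=np.array([plane(c,*q,z) for q in L]); print(l,np.round(P[:,:2],4).tolist(),np.round(P.mean(0),4), np.round(np.linalg.norm(P[0]-P[1]),4),np.round(np.linalg.norm(P[2]-P[3]),4),np.round(np.linalg.norm(P[0]-P[2]),4))
p,R,o=tool();print(p,o['eef_rot'])
```

```text
large [(np.int64(287), np.int64(344)), (np.int64(287), np.int64(344)), (np.int64(287), np.int64(344)), (np.int64(287), np.int64(344)), (np.int64(287), np.int64(344)), (np.int64(288), np.int64(344)), (np.int64(286), np.int64(344)), (np.int64(288), np.int64(344)), (np.int64(285), np.int64(344)), (np.int64(288), np.int64(344)), (np.int64(288), np.int64(344)), (np.int64(288), np.int64(344)), (np.int64(286), np.int64(344)), (np.int64(286), np.int64(344)), (np.int64(286), np.int64(344)), (np.int64(286), np.int64(344)), (np.int64(286), np.int64(344)), (np.int64(290), np.int64(344)), (np.int64(288), np.int64(344)), (np.int64(277), np.int64(345))]
small [(np.int64(284), np.int64(338)), (np.int64(284), np.int64(338)), (np.int64(293), np.int64(338)), (np.int64(293), np.int64(338)), (np.int64(285), np.int64(338)), (np.int64(285), np.int64(338)), (np.int64(285), np.int64(338)), (np.int64(285), np.int64(338)), (np.int64(285), np.int64(338)), (np.int64(285), np.int64(338)), (np.int64(285), np.int64(338)), (np.int64(285), np.int64(338)), (np.int64(285), np.int64(338)), (np.int64(285), np.int64(338))]
large [[0.4705, -0.1848], [0.5289, -0.1715], [0.4782, -0.2126], [0.5341, -0.1998]] [ 0.5029 -0.1922  0.058 ] 0.06 0.0573 0.0288
small [[0.4586, -0.1018], [0.5034, -0.0916], [0.4635, -0.1249], [0.5082, -0.1147]] [ 0.4834 -0.1083  0.051 ] 0.0459 0.0459 0.0236
cap [[0.5041, -0.2678], [0.534, -0.2609], [0.5117, -0.2972], [0.5411, -0.2905]] [ 0.5227 -0.2791  0.043 ] 0.0307 0.0302 0.0304
[ 0.49978514 -0.18301188  0.40059528] [3.14125649e+00 8.64614183e-05 1.79615207e+00]
```

```bash
python3 -c "
from h import *
goto(.5020,-.1915,.060,1.797)"
```

```text
shift [-0.88  0.02 16.02] rot [ 0.     0.    -0.001] t 2.2
```

```bash
python3 -m jog '[[-0.9,0,5,0,0,0],[-0.9,0,10,0,0,0],[-0.9,0,13,0,0,0],[-0.9,0,16,0,0,0],[-0.9,0,16,0,0,0],[-0.9,0,16,0,0,0]]'; python3 -m jog '[[0,0,0,0,0,0],[0,0,0,0,0,0],[0,0,0,0,0,0],[0,0,0,0,0,0],[0,0,0,0,0,0],[0,0,0,0,0,0]]' 50 25;python3 -c "
from h import *
goto(.5020,-.1915,.060,1.797)"
```

```text
time_s: 2.8
ee_pos: [0.5023, -0.1925, 0.2414]
eef_rot: [3.141, 0.0, 1.796]
force: [-0.2, 0.8, -0.4]
grip_width: 0.0942
grip_force: 0.0
time_s: 3.4
ee_pos: [0.5023, -0.1931, 0.2406]
eef_rot: [3.141, 0.0, 1.795]
force: [1.0, 0.6, 4.0]
grip_width: 0.0598
grip_force: 25.0
shift [0.16 0.01 0.02] rot [ 0.001  0.    -0.002] t 3.4
```

```bash
python3 -m jog '[[0,0,-3,0,0,0],[0,0,-6,0,0,0],[0,0,-8,0,0,0],[0,0,-10,0,0,0]]'; python3 -c "
from h import *
goto(.562,.03,.1222,1.819)"
```

```text
time_s: 3.8
ee_pos: [0.502, -0.193, 0.341]
eef_rot: [-3.141, -0.0, 1.795]
force: [-0.7, 0.6, -2.2]
grip_width: 0.0597
grip_force: 25.0
shift [20.41 10.81  3.84] rot [-0.    -0.    -0.024] t 3.8
```

```bash
python3 -m jog '[[5,3,0,0,0,-0.024],[9,6,1,0,0,-0.024],[13,8,2,0,0,-0.024],[17,10,3,0,0,-0.024],[20.4,10.8,3.8,0,0,-0.024],[20.4,10.8,3.8,0,0,-0.024],[20.4,10.8,3.8,0,0,-0.024],[20.4,10.8,3.8,0,0,-0.024]]'; python3 -c "
from h import *
goto(.562,.03,.1222,1.819)
c=shot('wrist','w2.png');shot('top','t2.png');shot('side','s2.png')
print(proj(c,np.array([.5435,.1041,.12])),proj(c,np.array([.5145,.2205,.12])),ctrl.get_obs()['force'])"
```

```text
time_s: 4.6
ee_pos: [0.5621, 0.0289, 0.3024]
eef_rot: [-3.142, 0.0, 1.818]
force: [-0.3, -0.6, -1.7]
grip_width: 0.0598
grip_force: 25.0
shift [ 0.11  0.02 -0.02] rot [-0.     0.    -0.001] t 4.6
(np.float64(317.7449599739002), np.float64(140.3777307670302)) (np.float64(319.22202501381383), np.float64(-209.11221064213794)) [ 0.38260046  0.55558463 -2.53658873]
```

View pics/w2.png

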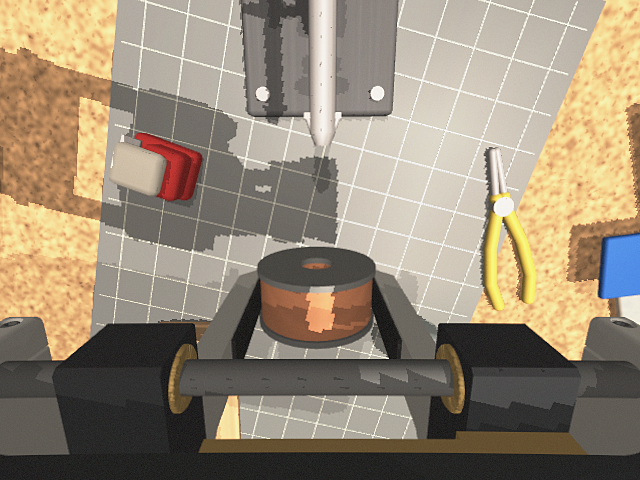

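Run:
```python
from h import *
c=shot('wrist');im=cv2.cvtColor(c['img'],cv2.COLOR_BGR2GRAY).astype(int)
p,R,o=tool()
for v in (5,20,40,60,80,95): print(v,im[v,296:350:2].tolist())
for v in range(134,154,2): print(v,im[v,300:346:2].tolist())
def tf(u,v,z=.12): return np.round((R.inv().apply(plane(c,u,v,z)-p))*1000,1)
print('spool',tf(258,266),tf(376,266),'tip',tf(322,147))
```

```text
5 [64, 62, 62, 64, 62, 63, 92, 144, 173, 195, 210, 223, 233, 240, 242, 234, 223, 207, 201, 178, 109, 115, 116, 118, 111, 114, 130]
20 [126, 107, 116, 61, 62, 62, 89, 145, 169, 196, 208, 224, 233, 242, 242, 232, 222, 216, 193, 174, 100, 116, 117, 116, 111, 116, 131]
40 [127, 129, 129, 129, 129, 138, 108, 144, 171, 196, 211, 223, 235, 242, 242, 233, 220, 212, 187, 171, 113, 139, 134, 132, 132, 133, 134]
60 [129, 132, 130, 110, 116, 118, 106, 142, 169, 194, 215, 226, 238, 243, 242, 234, 218, 216, 186, 170, 108, 123, 122, 131, 135, 130, 136]
80 [137, 114, 116, 114, 117, 119, 107, 136, 169, 196, 212, 227, 236, 243, 241, 232, 221, 214, 185, 166, 109, 123, 115, 117, 119, 117, 137]
95 [135, 134, 133, 134, 137, 116, 103, 134, 168, 192, 215, 226, 238, 243, 241, 233, 220, 213, 181, 158, 141, 142, 136, 136, 136, 138, 138]
134 [205, 232, 234, 246, 240, 147, 144, 161, 207, 225, 235, 242, 236, 224, 216, 200, 170, 155, 205, 203, 202, 206, 203]
136 [193, 196, 193, 190, 208, 226, 123, 170, 199, 222, 232, 239, 232, 217, 213, 190, 151, 199, 205, 203, 202, 203, 204]
138 [195, 195, 197, 196, 198, 204, 108
[... 290 characters left out ...]
 235, 247, 237, 208, 199, 200]
144 [196, 194, 198, 195, 196, 198, 203, 126, 154, 199, 217, 222, 209, 205, 171, 152, 201, 195, 198, 204, 236, 239, 246]
146 [197, 194, 195, 198, 196, 195, 186, 168, 171, 171, 173, 171, 225, 169, 168, 196, 201, 198, 204, 198, 203, 201, 197]
148 [195, 197, 197, 198, 195, 197, 199, 190, 172, 171, 172, 165, 224, 173, 172, 206, 203, 199, 199, 202, 201, 203, 204]
150 [196, 196, 193, 196, 196, 200, 198, 190, 174, 171, 169, 174, 238, 170, 171, 198, 201, 198, 202, 200, 199, 201, 201]
152 [195, 197, 197, 198, 197, 197, 200, 178, 170, 170, 171, 203, 175, 173, 183, 202, 202, 202, 202, 201, 199, 202, 202]
spool [ 15.2 -30.4 182.5] [ 15.2  30.5 182.5] tip [ 74.4   2.3 182.5]
```

Run:
```python
from h import *
c=shot('wrist');p,R,o=tool()
def tf(u,v,z=.12): return np.round((R.inv().apply(plane(c,u,v,z)-p))*1000,2)
for v,a,b in ((5,308.5,335.5),(40,308.5,335.3),(80,309,335),(95,309,334.6),(140,313,330.5),(144,314.5,329.5)): print(v,tf(a,v),tf(b,v),(tf(a,v)+tf(b,v))/2)
print(p,o['force'])
for n in ('side',):
    s=shot(n); print(proj(s,p+R.apply([.0744,.0023,p[2]-.12])))
```

```text
5 [131.65  -3.62 182.44] [131.65   7.73 182.44] [131.65    2.055 182.44 ]
40 [118.7   -3.7  182.44] [118.7    7.86 182.45] [118.7     2.08  182.445]
80 [103.    -3.58 182.44] [102.99   7.98 182.45] [102.995   2.2   182.445]
95 [ 96.85  -3.62 182.44] [ 96.84   7.89 182.45] [ 96.845   2.135 182.445]
140 [ 77.49  -1.88 182.45] [ 77.49   6.28 182.45] [ 77.49   2.2  182.45]
144 [ 75.7   -1.18 182.45] [ 75.7    5.83 182.45] [ 75.7     2.325 182.45 ]
[0.56211031 0.02905047 0.30245402] [ 0.2438835  -0.0870878  -1.12838266]
(np.float64(294.379565689487), np.float64(217.76364244542796))
```

```bash
python3 -m jog '[[2,0.2,0,0,0,0],[4.5,0.2,0,0,0,0],[5.5,0.2,0,0,0,0],[5.5,0.2,0,0,0,0]]'; python3 -m jog '[[0.3,0,0,0,0,0],[0.6,0,0,0,0,0],[0.9,0,0,0,0,0],[1.2,0,0,0,0,0],[1.5,0,0,0,0,0]]'; python3 -c "
from h import *
c=shot('wrist','w3.png')"
```

```text
time_s: 5.3
ee_pos: [0.5504, 0.0843, 0.3023]
eef_rot: [3.142, 0.0, 1.82]
force: [-0.3, 0.3, -2.0]
grip_width: 0.06
grip_force: 25.0
time_s: 5.8
ee_pos: [0.5469, 0.0982, 0.3022]
eef_rot: [3.142, 0.0, 1.819]
force: [1.1, 0.6, -2.2]
grip_width: 0.0598
grip_force: 25.0
```

View pics/w3.png

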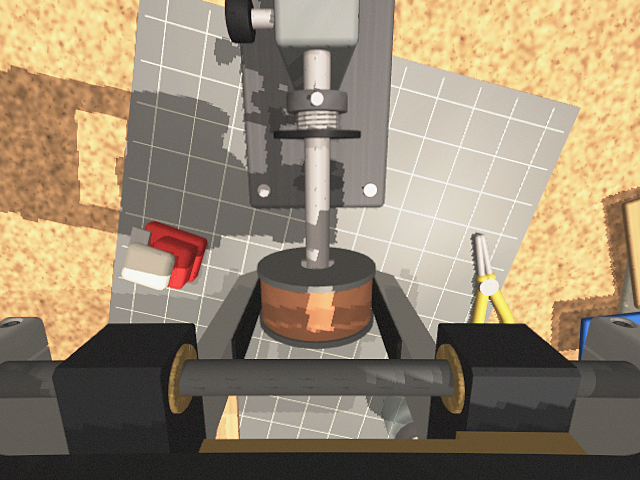

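```bash
python3 -m jog '[[0.8,0,0,0,0,0],[1.6,0,0,0,0,0],[2.4,0,0,0,0,0],[3.2,0,0,0,0,0],[4,0,0,0,0,0]]'; python3 -m jog '[[0.4,0,0,0,0,0],[0.8,0,0,0,0,0],[1.2,0,0,0,0,0],[1.6,0,0,0,0,0],[1.6,0,0,0,0,0]]'; python3 -c "
from h import *
c=shot('wrist');im=c['img'];p,R,o=tool();print(o['force'],p)
for v in range(215,275,2): print(v,im[v,345:347].mean(),im[v,290:292].mean())"
```

```text
time_s: 6.35
ee_pos: [0.5368, 0.1378, 0.3022]
eef_rot: [-3.141, -0.0, 1.819]
force: [-0.5, 0.1, -1.9]
grip_width: 0.0599
grip_force: 25.0
time_s: 6.85
ee_pos: [0.533, 0.1528, 0.3022]
eef_rot: [-3.142, -0.0, 1.819]
force: [-0.1, 0.4, -2.2]
grip_width: 0.0597
grip_force: 25.0
[ 0.44197247 -0.61146382 -2.02284179] [0.53309027 0.15259181 0.30224041]
215 133.0 79.5
217 134.16666666666666 68.83333333333333
219 124.33333333333333 50.166666666666664
221 132.83333333333334 55.166666666666664
223 127.83333333333333 56.333333333333336
225 130.83333333333334 52.166666666666664
227 130.0 55.833333333333336
229 131.5 58.333333333333336
231 134.0 55.666666666666664
233 138.0 57.0
235 135.16666666666666 59.5
237 133.16666666666666 80.5
239 134.5 76.83333333333333
241 134.0 74.16666666666667
243 19.166666666666668 25.666666666666668
245 29.333333333333332 22.0
247 23.833333333333332 27.0
249 29.5 25.0
251 25.5 28.0
253 24.333333333333332 27.833333333333332
255 28.833333333333332 26.833333333333332
257 26.166666666666668 22.833333333333332
259 26.5 25.166666666666668
261 31.333333333333332 30.0
263 33.5 31.833333333333332
265 66.16666666666667 47.5
267 68.83333333333333 70.66666666666667
269 67.83333333333333 67.5
271 68.83333333333333 71.0
273 69.16666666666667 68.16666666666667
```

```bash
python3 -m jog '[[0.1,0,0,0,0,0],[0.2,0,0,0,0,0],[0.3,0,0,0,0,0],[0.4,0,0,0,0,0],[0.4,0,0,0,0,0]]'|grep -E 'force:|pos'; python3 -m jog '[[0.1,0,0,0,0,0],[0.2,0,0,0,0,0],[0.2,0,0,0,0,0]]'|grep -E 'force:|pos'; python3 -m jog '[[0.1,0,0,0,0,0],[0.2,0,0,0,0,0],[0.2,0,0,0,0,0]]'|grep -E 'force:|pos'
```

```text
ee_pos: [0.5321, 0.1564, 0.3023]
force: [0.0, 1.1, -2.4]
grip_force: 25.0
ee_pos: [0.5317, 0.1582, 0.3023]
force: [0.9, -3.3, -2.4]
grip_force: 25.0
ee_pos: [0.5312, 0.1602, 0.3022]
force: [0.7, -5.3, -3.2]
grip_force: 25.0
```

```bash
python3 -m jog '[[-0.1,0,0,0,0,0],[-0.25,0,0,0,0,0],[-0.25,0,0.1,0,0,0],[-0.25,0,0.2,0,0,0],[-0.25,0,0.25,0,0,0],[-0.25,0,0.25,0,0,0]]'; python3 -m jog '[[0,0,0,0,0,0],[0,0,0,0,0,0],[0,0,0,0,0,0],[0,0,0,0,0,0]]' 90; python3 -m jog '[[0,0,-4,0,0,0],[0,0,-8,0,0,0],[0,0,-10,0,0,0],[0,0,-10,0,0,0]]' 75; python3 -c "
from h import *
c=shot('wrist','w4.png');goto(.4831,-.108,.054+.06,1.797)"
```

```text
time_s: 8.6
ee_pos: [0.5318, 0.1578, 0.2997]
eef_rot: [3.142, -0.0, 1.819]
force: [1.1, -2.7, -2.4]
grip_width: 0.0597
grip_force: 25.0
time_s: 9.0
ee_pos: [0.5317, 0.1579, 0.2998]
eef_rot: [3.142, -0.0, 1.819]
force: [0.2, 0.9, -0.7]
grip_width: 0.0839
grip_force: 0.0
time_s: 9.4
ee_pos: [0.5318, 0.1579, 0.4029]
eef_rot: [3.136, 0.0, 1.819]
force: [0.1, -0.4, 0.6]
grip_width: 0.0704
grip_force: 0.0
shift [-24.58 -11.26  10.6 ] rot [ 0.002 -0.     0.022] t 9.45
```

View pics/w4.png

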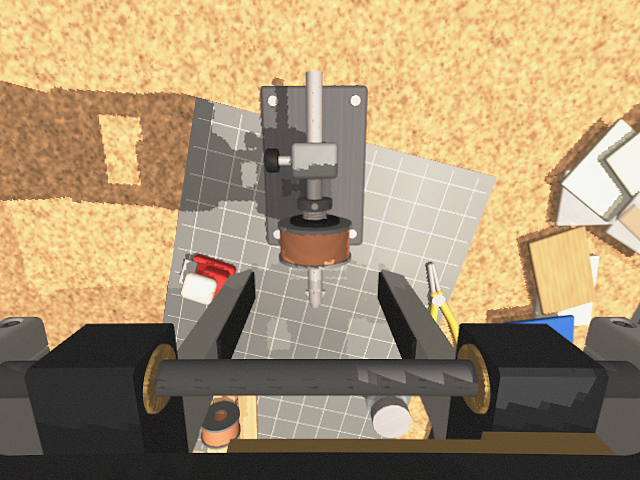

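```bash
python3 -m jog '[[-5,-2,0,0,0,0.022],[-10,-4,0,0,0,0.022],[-14,-6,0,0,0,0.022],[-18,-8.5,2,0,0,0.022],[-22,-10.5,5,0,0,0.022],[-24.6,-11.3,9,0,0,0.022],[-24.6,-11.3,10.6,0,0,0.022],[-24.6,-11.3,10.6,0,0,0.022]]' 75; python3 -c "
from h import *
goto(.4831,-.108,.054,1.797)"
```

```text
time_s: 10.25
ee_pos: [0.4816, -0.109, 0.2901]
eef_rot: [-3.136, -0.003, 1.795]
force: [-0.5, 0.6, -0.2]
grip_width: 0.0703
grip_force: 0.0
shift [0.05 0.2  5.57] rot [-0.006 -0.003 -0.002] t 10.25
```

```bash
python3 -m jog '[[0,0.1,3,0,0,0],[0,0.1,5,0,0,0],[0,0.1,5.6,0,0,0],[0,0.1,5.6,0,0,0],[0,0.1,5.6,0,0,0]]'; python3 -m jog '[[0,0,0,0,0,0],[0,0,0,0,0,0],[0,0,0,0,0,0],[0,0,0,0,0,0],[0,0,0,0,0,0]]' 35 25;python3 -c "
from h import *
goto(.4831,-.108,.054,1.797)"
```

```text
time_s: 10.75
ee_pos: [0.484, -0.108, 0.2389]
eef_rot: [3.14, 0.001, 1.797]
force: [-0.1, -0.1, 0.6]
grip_width: 0.0706
grip_force: 0.0
time_s: 11.25
ee_pos: [0.4832, -0.1084, 0.2381]
eef_rot: [-3.14, -0.0, 1.797]
force: [-8.6, -1.9, 8.6]
grip_width: 0.0456
grip_force: 25.0
shift [ 0.04 -0.    0.37] rot [-0.002 -0.    -0.   ] t 11.25
```

```bash
python3 -m jog '[[0,0,-3,0,0,0],[0,0,-6,0,0,0],[0,0,-9,0,0,0],[0,0,-9,0,0,0]]'; python3 -c "
from h import *
goto(.5587,.0516,.1267,1.819)"
```

```text
time_s: 11.65
ee_pos: [0.484, -0.1083, 0.3314]
eef_rot: [3.136, 0.003, 1.797]
force: [-0.1, 0.3, -0.8]
grip_width: 0.0461
grip_force: 25.0
shift [13.92 10.85  2.45] rot [ 0.005  0.003 -0.022] t 11.65
```

```bash
python3 -m jog '[[3,3,0,0,0,-0.022],[6,6,0,0,0,-0.022],[9,9,1,0,0,-0.022],[12,10.8,2,0,0,-0.022],[13.9,10.8,2.4,0,0,-0.022],[13.9,10.8,2.4,0,0,-0.022],[13.9,10.8,2.4,0,0,-0.022],[13.9,10.8,2.4,0,0,-0.022]]'; python3 -c "
from h import *
goto(.5587,.0516,.1267,1.819)
c=shot('wrist','w5.png');p,R,o=tool()
im=cv2.cvtColor(c['img'],cv2.COLOR_BGR2GRAY).astype(int)
for v in range(150,330,6): print(v,im[v,262:380:4].tolist())
"
```

```text
time_s: 12.45
ee_pos: [0.5577, 0.0505, 0.3038]
eef_rot: [3.142, 0.0, 1.818]
force: [-0.1, -0.3, -1.6]
grip_width: 0.0457
grip_force: 25.0
shift [ 0.08  0.12 -0.33] rot [ 0.     0.    -0.001] t 12.45
150 [176, 182, 93, 111, 178, 194, 168, 190, 170, 171, 172, 172, 167, 216, 241, 242, 219, 178, 183, 181, 182, 182, 184, 211, 202, 209, 221, 203, 213, 216]
156 [189, 191, 188, 196, 241, 237, 178, 232, 173, 172, 148, 139, 166, 217, 240, 242, 217, 174, 185, 178, 182, 183, 183, 189, 210, 209, 245, 212, 214, 213]
162 [108, 102, 139, 107, 106, 105, 71, 134, 172, 87, 153, 176, 164, 218, 202, 242, 219, 172, 219, 185, 178, 181, 182, 183, 210, 205, 208, 212, 212, 213]
168 [113, 112, 107, 107, 109, 112, 118, 83, 147, 84, 137, 243, 161, 220, 242, 242, 218, 172, 247, 178, 179, 180, 180, 192, 211, 242, 211, 212, 213, 211]
174 [112, 112, 111, 110, 111, 111, 158, 112, 113, 108, 95, 175, 164, 219, 242, 242, 219, 169, 149, 205, 201, 233, 239, 214, 205, 203, 209, 210, 211, 214]
180 [110, 105, 111, 113, 110, 112, 107, 111, 108, 111, 112, 110, 163, 219, 234, 242, 219, 178, 101, 206, 204, 206, 207, 207, 234, 20
[... 2819 characters left out ...]
, 41, 106, 106, 107]
300 [104, 35, 31, 18, 80, 101, 111, 118, 123, 153, 185, 190, 127, 126, 131, 130, 128, 127, 118, 119, 111, 111, 108, 88, 20, 25, 30, 105, 104, 104]
306 [60, 22, 30, 38, 80, 88, 89, 95, 94, 96, 142, 172, 92, 97, 96, 95, 97, 103, 100, 97, 92, 91, 83, 82, 38, 32, 28, 32, 106, 106]
312 [30, 31, 36, 105, 85, 86, 90, 94, 99, 96, 99, 97, 94, 99, 100, 100, 96, 98, 93, 98, 94, 88, 88, 85, 117, 21, 33, 30, 103, 103]
318 [20, 23, 16, 144, 63, 83, 86, 112, 111, 97, 93, 96, 98, 99, 99, 97, 104, 100, 99, 95, 116, 108, 96, 74, 161, 15, 22, 28, 35, 104]
324 [28, 28, 122, 212, 182, 67, 72, 64, 90, 101, 100, 97, 98, 102, 101, 98, 102, 98, 97, 92, 62, 70, 75, 152, 168, 153, 31, 28, 38, 101]
```

View pics/w5.png

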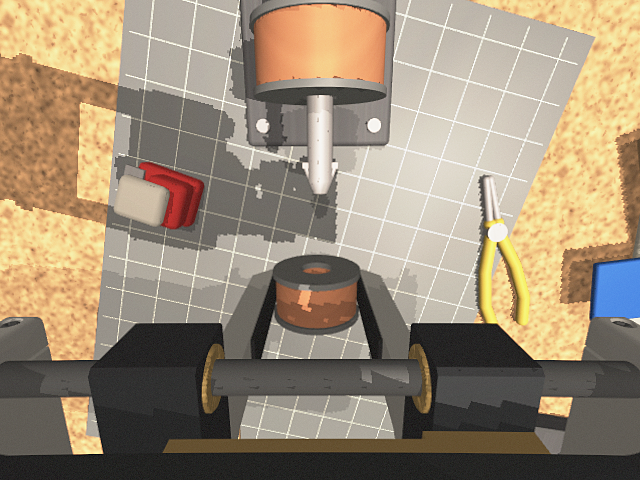

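```bash
python3 -m jog '[[0.5,0.12,-0.3,0,0,0],[1.5,0.12,-0.33,0,0,0],[2.5,0.12,-0.33,0,0,0],[3.3,0.12,-0.33,0,0,0],[3.3,0.12,-0.33,0,0,0]]'; python3 -c "
from h import *
goto(.5464,.1000,.1267,1.819)
c=shot('wrist');im=cv2.cvtColor(c['img'],cv2.COLOR_BGR2GRAY).astype(int)
for v in (215,225,235): print(v,im[v,300:340:2].tolist())"
python3 -m jog '[[0.3,0,0,0,0,0],[0.6,0,0,0,0,0],[0.9,0,0,0,0,0],[1.2,0,0,0,0,0],[1.5,0,0,0,0,0],[1.5,0,0,0,0,0]]'
```

```text
time_s: 13.0
ee_pos: [0.5504, 0.085, 0.3071]
eef_rot: [-3.142, -0.0, 1.82]
force: [-0.1, 0.1, -0.6]
grip_width: 0.046
grip_force: 25.0
shift [ 1.56 -0.02 -0.  ] rot [-0.    -0.     0.001] t 13.0
215 [97, 85, 80, 103, 121, 135, 138, 136, 138, 136, 135, 126, 126, 109, 92, 85, 79, 163, 191, 190]
225 [106, 111, 108, 97, 121, 131, 139, 140, 139, 137, 134, 129, 123, 105, 95, 110, 105, 159, 204, 201]
235 [188, 144, 147, 124, 120, 132, 139, 138, 140, 139, 136, 130, 126, 105, 125, 145, 145, 153, 200, 199]
time_s: 13.65
ee_pos: [0.547, 0.0986, 0.307]
eef_rot: [3.142, -0.0, 1.819]
force: [-0.3, 0.4, -1.8]
grip_width: 0.046
grip_force: 25.0
```

```bash
python3 -m jog '[[0.5,0,0,0,0,0],[1,0,0,0,0,0],[1.5,0,0,0,0,0],[2,0,0,0,0,0],[2.4,0,0,0,0,0],[2.7,0,0,0,0,0],[2.7,0,0,0,0,0]]'|grep -E 'force:|pos';python3 -m jog '[[0.1,0,0,0,0,0],[0.2,0,0,0,0,0],[0.3,0,0,0,0,0],[0.3,0,0,0,0,0]]'|grep -E 'force:|pos'; python3 -m jog '[[0.1,0,0,0,0,0],[0.2,0,0,0,0,0],[0.2,0,0,0,0,0]]'|grep -E 'force:|pos'
```

```text
ee_pos: [0.5403, 0.1249, 0.307]
force: [0.8, 1.1, -1.2]
grip_force: 25.0
ee_pos: [0.5397, 0.1274, 0.307]
force: [1.2, 0.4, -1.4]
grip_force: 25.0
ee_pos: [0.5391, 0.1294, 0.307]
force: [0.4, -0.2, -0.1]
grip_force: 25.0
```

```bash
python3 -m jog '[[0.1,0,0,0,0,0],[0.1,0,0,0,0,0]]'|grep -E 'force:|pos';python3 -m jog '[[0.1,0,0,0,0,0],[0.2,0,0,0,0,0],[0.2,0,0,0,0,0]]'|grep -E 'force:|pos'
```

```text
ee_pos: [0.5389, 0.1304, 0.307]
force: [-0.3, 0.8, -0.6]
grip_force: 25.0
ee_pos: [0.5385, 0.1323, 0.307]
force: [-0.1, -0.5, -0.4]
grip_force: 25.0
```

```bash
python3 -m jog '[[0.1,0,0,0,0,0],[0.1,0,0,0,0,0]]'|grep -E 'force:|pos';python3 -m jog '[[0.1,0,0,0,0,0],[0.1,0,0,0,0,0]]'|grep -E 'force:|pos';python3 -c "
from h import *
c=shot('wrist','w6.png')
s=cv2.resize(shot('side')['img'][170:270,220:320],(480,480),interpolation=cv2.INTER_CUBIC);w=c['img'][140:380,160:480]
cv2.imwrite('pics/z6.png',np.hstack([cv2.copyMakeBorder(w,0,240,0,0,cv2.BORDER_CONSTANT),s]))"
```

```text
ee_pos: [0.5383, 0.1331, 0.307]
force: [0.4, -3.9, -0.7]
grip_force: 25.0
ee_pos: [0.538, 0.1341, 0.307]
force: [0.3, -4.1, -1.0]
grip_force: 25.0
```

View pics/z6.png

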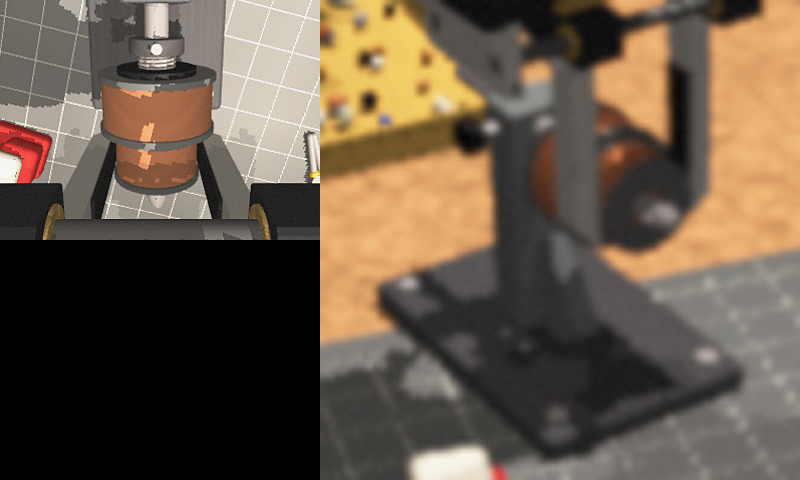

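```bash
python3 -m jog '[[-0.1,0,0,0,0,0],[-0.2,0,0.1,0,0,0],[-0.2,0,0.2,0,0,0],[-0.2,0,0.25,0,0,0],[-0.2,0,0.25,0,0,0]]'; python3 -m jog '[[0,0,0,0,0,0],[0,0,0,0,0,0],[0,0,0,0,0,0],[0,0,0,0,0,0]]' 75; python3 -m jog '[[0,0,-4,0,0,0],[0,0,-8,0,0,0],[0,0,-9,0,0,0],[0,0,-9,0,0,0]]' 60; python3 -c "
from h import *
c=shot('wrist','w7.png');goto(.5225,-.2790,.054+.06,1.797)"
```

```text
time_s: 16.55
ee_pos: [0.5384, 0.1323, 0.3047]
eef_rot: [3.142, -0.0, 1.819]
force: [-1.0, -0.1, 1.2]
grip_width: 0.046
grip_force: 25.0
time_s: 16.95
ee_pos: [0.5385, 0.1323, 0.3045]
eef_rot: [-3.142, -0.0, 1.819]
force: [0.3, 0.4, -0.5]
grip_width: 0.0703
grip_force: 0.0
time_s: 17.35
ee_pos: [0.5385, 0.1322, 0.3959]
eef_rot: [3.139, 0.0, 1.819]
force: [0.3, -1.3, -1.2]
grip_width: 0.0565
grip_force: 0.0
shift [-39.47 -11.63   9.97] rot [0.    0.    0.022] t 17.4
```

```bash
python3 -m jog '[[-5,-2,0,0,0,0.022],[-10,-4,0,0,0,0.022],[-15,-6,0,0,0,0.022],[-20,-8,0,0,0,0.022],[-25,-10,2,0,0,0.022],[-30,-11,5,0,0,0.022],[-35,-11.6,8,0,0,0.022],[-39.5,-11.6,10,0,0,0.022]]' 60; python3 -m jog '[[0,0,0,0,0,0],[0,0,0,0,0,0],[0,0,0,0,0,0]]'; python3 -c "
from h import *
goto(.5225,-.2790,.052,1.797)
c=shot('wrist','w8.png')"
```

```text
time_s: 18.2
ee_pos: [0.5162, -0.2475, 0.3084]
eef_rot: [-3.139, -0.002, 1.796]
force: [0.0, 0.5, 0.7]
grip_width: 0.0563
grip_force: 0.0
time_s: 18.5
ee_pos: [0.517, -0.245, 0.311]
eef_rot: [-3.141, -0.001, 1.797]
force: [-0.1, -0.7, 0.1]
grip_width: 0.0566
grip_force: 0.0
shift [-3.45 -0.22  7.86] rot [-0.001 -0.001  0.   ] t 18.5
```

View pics/w8.png

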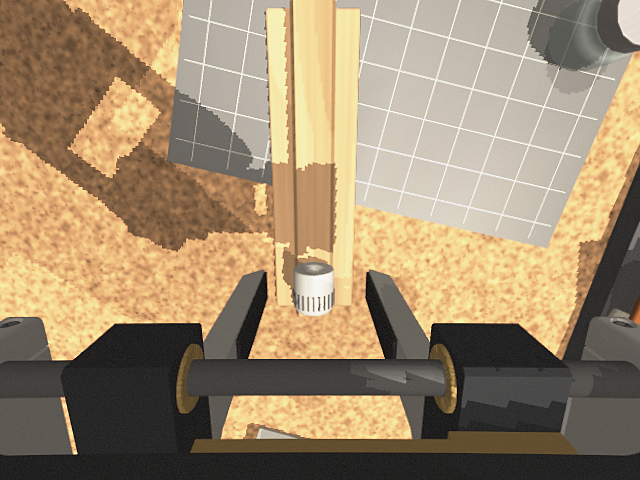

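Run:
```python
from h import *
c=shot('wrist');p,R,o=tool()
tf=lambda u,v,z:np.round(R.inv().apply(plane(c,u,v,z)-p)*1000,1)
print(tf(294,270,.043),tf(334,270,.043),'mouth top',tf(314,261,.059),'end top',tf(315,297,.059),'end bottom',tf(315,315,.027),tf(315,315,.043))
```

```text
[-19.4 -18.  268.9] [-19.5  13.6 268.9] mouth top [ -6.4  -2.1 252.9] end top [-35.1  -1.4 252.9] end bottom [-67.3  -1.5 284.9] [-58.7  -1.4 268.9]
```

Run:
```python
from h import *
c=shot('wrist');p,R,o=tool()
tf=lambda u,v,z:np.round(R.inv().apply(plane(c,u,v,z)-p)*1000,1)
print('bot rim',tf(314,261,.027),'mid',tf(314,268,.043),'top rim',tf(314,275,.059),'end top',tf(315,315,.059))
```

```text
bot rim [-17.6  -2.2 285. ] mid [-17.8  -2.1 269. ] top rim [-17.4  -2.  253. ] end top [-50.3  -1.3 253. ]
```

```bash
python3 -m jog '[[-2,-0.2,0,0,0,0],[-3.45,-0.2,3,0,0,0],[-3.45,-0.2,6,0,0,0],[-3.45,-0.2,7.8,0,0,0],[-3.45,-0.2,7.8,0,0,0],[-3.45,-0.2,7.8,0,0,0]]' 60; python3 -m jog '[[0,0,0,0,0,0],[0,0,0,0,0,0],[0,0,0,0,0,0],[0,0,0,0,0,0],[0,0,0,0,0,0]]' 20 40;python3 -c "
from h import *
goto(.5225,-.279,.054,1.797);print(ctrl.get_obs()['ee_pos'])"; python3 -m jog '[[0,0,-3,0,0,0],[0,0,-6,0,0,0],[0,0,-9,0,0,0],[0,0,-9,0,0,0]]'; python3 -c "
from h import *
goto(.5611,.0420,.1287,1.819);print(ctrl.get_obs()['ee_pos'])"
```

```text
time_s: 19.25
ee_pos: [0.5231, -0.2795, 0.2345]
eef_rot: [3.141, 0.001, 1.798]
force: [-0.3, -0.3, 0.4]
grip_width: 0.0567
grip_force: 0.0
time_s: 19.75
ee_pos: [0.5227, -0.28, 0.2341]
eef_rot: [-3.142, 0.0, 1.797]
force: [-4.0, 0.5, 5.9]
grip_width: 0.031
grip_force: 40.0
shift [ 0.1  -0.   -0.03] rot [-0.  0. -0.] t 19.75
[ 0.52273268 -0.279997    0.23407244]
time_s: 20.15
ee_pos: [0.5232, -0.2801, 0.3277]
eef_rot: [3.137, 0.005, 1.797]
force: [-0.4, 0.2, -0.9]
grip_width: 0.0311
grip_force: 40.0
shift [30.55 10.9   1.77] rot [ 0.005  0.005 -0.022] t 20.15
[ 0.52318112 -0.28006194  0.32774982]
```

```bash
python3 -m jog '[[4,3,0,0,0,-0.022],[8,6,0,0,0,-0.022],[12,9,0,0,0,-0.022],[16,10.9,0,0,0,-0.022],[20,10.9,0.5,0,0,-0.022],[24,10.9,1,0,0,-0.022],[27.5,10.9,1.5,0,0,-0.022],[30.5,10.9,1.6,0,0,-0.022]]'; python3 -m jog '[[0,0,0,0,0,0],[0,0,0,0,0,0],[0,0,0,0,0,0]]'; python3 -c "
from h import *
goto(.5611,.042,.1307,1.819)
c=shot('wrist','w9.png')"
```

```text
time_s: 20.95
ee_pos: [0.5599, 0.0436, 0.3062]
eef_rot: [-3.14, -0.0, 1.819]
force: [-0.1, -0.5, -0.7]
grip_width: 0.031
grip_force: 40.0
time_s: 21.25
ee_pos: [0.5609, 0.0409, 0.3072]
eef_rot: [-3.141, 0.0, 1.818]
force: [0.0, -1.0, -1.1]
grip_width: 0.0312
grip_force: 40.0
shift [ 0.1   0.05 -0.39] rot [-0.     0.    -0.001] t 21.25
```

View pics/w9.png

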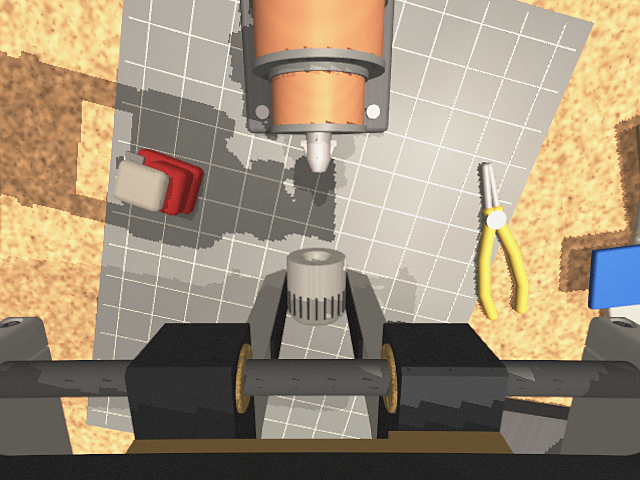

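Run:
```python
from h import *
c=shot('wrist');p,R,o=tool();im=cv2.cvtColor(c['img'],cv2.COLOR_BGR2GRAY).astype(int)
tf=lambda u,v,z:np.round(R.inv().apply(plane(c,u,v,z)-p)*1000,1)
for v in (140,148,160,166,169,172): print(v,im[v,300:342:2].tolist())
zc=p[2]-.1804-.0107;print(zc,'cap',tf(287,259,zc),tf(346,259,zc),'tip',tf(318.5,171.5,.12))
```

```text
140 [176, 215, 220, 178, 132, 160, 186, 212, 162, 238, 232, 227, 195, 186, 158, 175, 222, 223, 195, 180, 177]
148 [233, 155, 210, 241, 154, 187, 212, 231, 240, 245, 242, 234, 220, 207, 178, 191, 250, 168, 177, 179, 179]
160 [86, 87, 88, 80, 141, 164, 204, 227, 237, 244, 241, 230, 217, 191, 175, 89, 81, 156, 171, 169, 217]
166 [86, 85, 89, 85, 84, 125, 172, 207, 227, 234, 223, 212, 200, 165, 79, 87, 88, 108, 185, 180, 176]
169 [86, 88, 86, 88, 85, 80, 130, 196, 220, 228, 216, 210, 184, 116, 85, 86, 83, 131, 176, 175, 179]
172 [87, 86, 86, 89, 86, 85, 77, 70, 96, 91, 114, 70, 75, 84, 91, 86, 86, 78, 125, 180, 179]
0.11614799961531934 cap [ 16.2 -16.1 191.1] [ 16.2  15.7 191.1] tip [ 62.9   0.8 187.2]
```

```bash
python3 -m jog '[[0.5,0.08,-0.39,0,0,0],[1.5,0.08,-0.39,0,0,0],[2.5,0.08,-0.39,0,0,0],[3.5,0.08,-0.39,0,0,0],[4,0.08,-0.39,0,0,0],[4,0.08,-0.39,0,0,0],[4,0.08,-0.39,0,0,0]]'; python3 -c "
from h import *
c=shot('wrist');p,R,o=tool();im=cv2.cvtColor(c['img'],cv2.COLOR_BGR2GRAY).astype(int)
for v in (212,220,226,232,236,240,244,248,252): print(v,im[v,300:336:2].tolist())
print(p,p[2]-.1804-.0107)"; python3 -m jog '[[0.3,0,0,0,0,0],[0.6,0,0,0,0,0],[0.9,0,0,0,0,0],[0.9,0,0,0,0,0]]'
```

```text
time_s: 22.05
ee_pos: [0.5517, 0.0809, 0.3113]
eef_rot: [3.142, 0.0, 1.819]
force: [0.3, -0.8, -0.1]
grip_width: 0.0312
grip_force: 40.0
212 [182, 191, 192, 191, 195, 159, 191, 201, 217, 222, 220, 224, 222, 221, 166, 151, 186, 183]
220 [98, 100, 105, 100, 102, 102, 105, 108, 107, 106, 104, 102, 104, 104, 102, 101, 100, 99]
226 [96, 154, 125, 102, 110, 105, 109, 107, 106, 105, 136, 125, 107, 85, 109, 110, 153, 181]
232 [176, 148, 128, 116, 123, 135, 140, 139, 138, 140, 131, 128, 116, 104, 132, 86, 71, 182]
236 [195, 198, 179, 107, 122, 136, 138, 139, 138, 138, 132, 127, 118, 104, 106, 107, 152, 199]
240 [187, 192, 188, 175, 116, 132, 138, 136, 140, 138, 131, 128, 116, 100, 239, 251, 221, 235]
244 [191, 188, 189, 191, 138, 117, 132, 132, 137, 135, 128, 119, 97, 192, 196, 195, 198, 196]
248 [181, 181, 170, 150, 146, 112, 116, 127, 129, 126, 122, 102, 121, 162, 165, 181, 193, 201]
252 [122, 127, 133, 151, 173, 189, 192, 203, 195, 203, 198, 193, 179, 155, 133, 123, 122, 127]
[0.55168954 0.08065998 0.31130099] 0.12020098885734791
time_s: 22.5
ee_pos: [0.5493, 0.0898, 0.3113]
eef_rot: [-3.142, -0.0, 1.819]
force: [0.2, 0.6, -0.3]
grip_width: 0.0311
grip_force: 40.0
```

```bash
python3 -m jog '[[0.1,0,0,0,0,0],[0.2,0,0,0,0,0],[0.2,0,0,0,0,0]]'|grep -E 'force:|pos';python3 -m jog '[[0.1,0,0,0,0,0],[0.2,0,0,0,0,0],[0.2,0,0,0,0,0]]'|grep -E 'force:|pos';python3 -m jog '[[0.1,0,0,0,0,0],[0.1,0,0,0,0,0]]'|grep -E 'force:|pos'
```

```text
ee_pos: [0.5489, 0.0915, 0.3113]
force: [-0.4, -0.9, -0.6]
grip_force: 40.0
ee_pos: [0.5484, 0.0935, 0.3113]
force: [0.4, -0.3, -0.6]
grip_force: 40.0
ee_pos: [0.5482, 0.0944, 0.3113]
force: [0.5, 0.8, -0.1]
grip_force: 40.0
```

```bash
python3 -m jog '[[0.1,0,0,0,0,0],[0.1,0,0,0,0,0]]'|grep -E 'force:|pos';python3 -m jog '[[0.1,0,0,0,0,0],[0.1,0,0,0,0,0]]'|grep -E 'force:|pos';python3 -m jog '[[0.1,0,0,0,0,0],[0.1,0,0,0,0,0]]'|grep -E 'force:|pos';python3 -m jog '[[0.1,0,0,0,0,0],[0.1,0,0,0,0,0]]'|grep -E 'force:|pos'
```

```text
ee_pos: [0.548, 0.0954, 0.3113]
force: [0.5, -1.0, -0.3]
grip_force: 40.0
ee_pos: [0.5477, 0.0964, 0.3113]
force: [1.0, 0.2, -1.2]
grip_force: 40.0
ee_pos: [0.5475, 0.0973, 0.3113]
force: [0.9, -0.6, -0.4]
grip_force: 40.0
ee_pos: [0.5472, 0.0982, 0.3113]
force: [1.1, -4.0, 0.1]
grip_force: 40.0
```

```bash
python3 -m jog '[[0.1,0,0,0,0,0],[0.1,0,0,0,0,0]]'|grep -E 'force:|pos';python3 -m jog '[[0.1,0,0,0,0,0],[0.1,0,0,0,0,0]]'|grep -E 'force:|pos';python3 -m jog '[[0.1,0,0,0,0,0],[0.1,0,0,0,0,0]]'|grep -E 'force:|pos'
```

```text
ee_pos: [0.5471, 0.0988, 0.3113]
force: [2.1, -6.6, -0.4]
grip_force: 40.0
ee_pos: [0.5467, 0.1002, 0.3113]
force: [1.8, -0.6, -1.0]
grip_force: 40.0
ee_pos: [0.5464, 0.1013, 0.3113]
force: [0.4, -1.6, -0.3]
grip_force: 40.0
```

```bash
python3 -m jog '[[0.1,0,0,0,0,0],[0.2,0,0,0,0,0],[0.2,0,0,0,0,0]]'|grep -E 'force:|pos';python3 -m jog '[[0.1,0,0,0,0,0],[0.1,0,0,0,0,0]]'|grep -E 'force:|pos';python3 -m jog '[[0.1,0,0,0,0,0],[0.1,0,0,0,0,0]]'|grep -E 'force:|pos'
```

```text
ee_pos: [0.546, 0.103, 0.3113]
force: [2.4, -4.8, -1.4]
grip_force: 40.0
ee_pos: [0.5458, 0.1038, 0.3113]
force: [1.3, -6.0, -1.7]
grip_force: 40.0
ee_pos: [0.5456, 0.1048, 0.3113]
force: [1.6, -5.7, -1.6]
grip_force: 40.0
```

```bash
python3 -m jog '[[0.05,0,0,0,0,0],[0.05,0,0,0,0,0]]'|grep -E 'force:|pos';python3 -m jog '[[0.05,0,0,0,0,0],[0.05,0,0,0,0,0]]'|grep -E 'force:|pos';python3 -m jog '[[0.05,0,0,0,0,0],[0.05,0,0,0,0,0]]'|grep -E 'force:|pos'; python3 -m jog '[[0,0,0,0,0,0],[0,0,0,0,0,0]]'|grep -E 'force:|pos'
```

```text
ee_pos: [0.5454, 0.1052, 0.3113]
force: [2.5, -5.8, -0.8]
grip_force: 40.0
ee_pos: [0.5453, 0.1057, 0.3113]
force: [1.9, -5.4, -2.0]
grip_force: 40.0
ee_pos: [0.5452, 0.1061, 0.3113]
force: [1.7, -6.7, -0.1]
grip_force: 40.0
ee_pos: [0.5452, 0.1061, 0.3113]
force: [2.0, -7.1, -0.5]
grip_force: 40.0
```

```bash
python3 -m jog '[[0.05,0,0,0,0,0],[0.05,0,0,0,0,0]]'|grep -E 'force:|pos'; python3 -m jog '[[-0.1,0,0,0,0,0],[-0.2,0,0,0,0,0],[-0.2,0,0,0,0,0]]'|grep -E 'force:|pos'; python3 -m jog '[[-0.1,0,0,0,0,0],[-0.1,0,0,0,0,0]]'|grep -E 'force:|pos';python3 -m jog '[[-0.05,0,0,0,0,0],[-0.05,0,0,0,0,0]]'|grep -E 'force:|pos'
```

```text
ee_pos: [0.5451, 0.1066, 0.3113]
force: [0.7, -7.3, -2.2]
grip_force: 40.0
ee_pos: [0.5455, 0.1049, 0.3113]
force: [1.2, -4.9, -1.3]
grip_force: 40.0
ee_pos: [0.5457, 0.1041, 0.3113]
force: [0.7, -2.5, -1.8]
grip_force: 40.0
ee_pos: [0.5458, 0.1038, 0.3113]
force: [1.0, 1.5, -0.5]
grip_force: 40.0
```

```bash
python3 -m jog '[[-0.05,0,0,0,0,0],[-0.05,0,0,0,0,0]]'|grep -E 'force:|pos'
```

```text
ee_pos: [0.5459, 0.1035, 0.3113]
force: [-0.8, 4.9, -1.8]
grip_force: 40.0
```

```bash
python3 -m jog '[[0.1,0,0,0,0,0],[0.1,0,0.08,0,0,0]]'; python3 -m jog '[[0.1,0,0,0,0,0],[0,0,0,0,0,0],[0,0,0,0,0,0],[0,0,0,0,0,0]]' 65; python3 -m jog '[[0,0,-3,0,0,0],[0,0,-7,0,0,0],[-2,0,-11,0,0,0],[-4,0,-11,0,0,0],[-4,0,-11,0,0,0],[-4,0,-11,0,0,0]]'; python3 -c "
from h import *
w=shot('wrist')['img'][60:480,120:520]
s=cv2.resize(shot('side')['img'][170:270,220:320],(400,420),interpolation=cv2.INTER_CUBIC)
cv2.imwrite('pics/z9.png',np.hstack([w,s]))"
```

```text
time_s: 27.5
ee_pos: [0.5458, 0.104, 0.3108]
eef_rot: [3.141, 0.0, 1.819]
force: [-1.6, 0.3, 5.1]
grip_width: 0.0314
grip_force: 40.0
time_s: 27.9
ee_pos: [0.5458, 0.104, 0.3104]
eef_rot: [-3.141, 0.0, 1.819]
force: [0.1, 0.1, 0.1]
grip_width: 0.0593
grip_force: 0.0
time_s: 28.5
ee_pos: [0.5555, 0.0653, 0.4198]
eef_rot: [-3.14, -0.0, 1.818]
force: [-0.2, 0.2, -0.8]
grip_width: 0.061
grip_force: 0.0
```

View pics/z9.png

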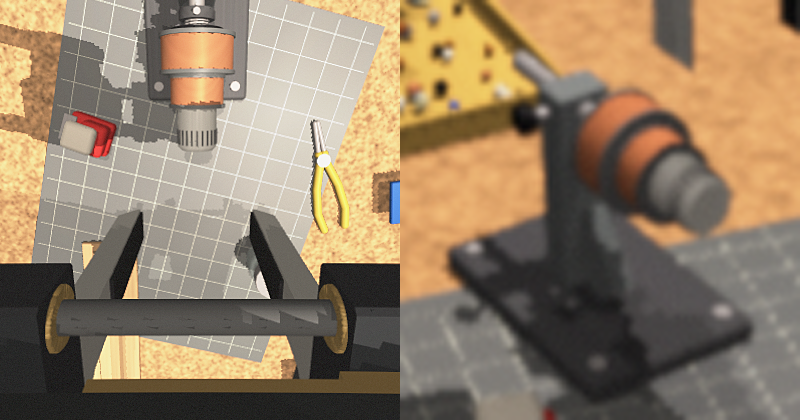

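The wrist view (left) shows the large spool, small spool and cap packed together on the spindle, with the cap at about (197,130) in the crop. The gripper is clear of everything, and the punch and pliers look where they were.

```bash
python3 -c "
from station import ctrl
print(ctrl.hand_in())"
```

```text
the job is handed in; nothing more can be done
None
```

The stand is loaded and handed in: large spool, then small spool, then the end cap, which snapped home and held against a gentle pull of about 5 N. The highest axial push I read was about 7 N. The arm is clear of everything, and the run took about 28.5 s of the 72 s allowed.

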